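# Jack up the front of the tool chest and hold it

## Robot

A 6-joint arm with a two-finger parallel gripper is mounted at the origin on the work surface. World frame = base frame: x ahead of the robot, y to its left, z up, the work surface at z = 0. Lengths are in m, angles in rad, forces in N, time in s.
With the tool pointing down it reaches from about 0.25 to 0.775 m from the base axis. Payload 4 kg.
Tool frame: the origin (TCP) lies at the very end of the fingers, on their centre line; the grasp point (between the pads) lies 19 mm behind it (arm.pinch_z is the z of the grasp point in the tool frame, in m); z points along the fingers, y is the direction in which the jaws open and shut (so a half turn about z gives the same grasp; the last joint's range is limited). The gripper opens to 94 mm and grips with 3 to 60 N. Pads are 16 mm wide; open, the fingers measure 119 mm over their backs; the gripper's body (75 mm by 177 mm) begins 78 mm behind the grasp point.
Start: joints at [1.048, 0.087, 1.371, -0, 1.684, -0.103], TCP at [0.224, 0.502, 0.181] pointing down, gripper open.
Joint ranges: [-3.1, 3.1], [-0.76, 2.03], [0.27, 2.55], [-1.08, 4.22], [0.17, 2.65], [-2.57, 2.57]. Speed limits (rad/s): [2.79, 2.79, 3.14, 3.14, 3.14, 3.14].

## Interface

Orientations are given as a unit quaternion [x, y, z, w].
In Python, from rig import arm gives the robot as it stands. Calls block until the motion is done:
- arm.goto(position, orientation): joint-space move of the TCP to a pose.
- arm.move_linear(position, orientation=None, speed=0.15): straight line of the TCP; orientation=None keeps the orientation; speed is the mean speed in m/s.
- arm.move_j(angles): joint-space move.
- arm.grip(opening, grip_force=None): opening from 0.0 (shut) to 1.0 (fully open); grip_force is the grip in N (None keeps the last); returns when the fingers have stopped.
- arm.sleep(seconds).
- arm.inverse_kinematics(position, orientation): joint angles nearest the present ones, or None.
- arm.state(): the state.
- arm.get_image(name): name is "scene" or "top"; returns the picture (400x640x3 uint8, blue, green, red); there is no depth.
- arm.get_calibration(name): a dict with "fx", "fy", "cx", "cy" (pixels), "view" (4x4, takes a point from world to camera coordinates). Camera axes: x right, y down, z forward; pixel columns grow to the right and rows downward; lengths in m; the calibration is good to about 2 mm. A picture is of the moment at which its call begins. get_calibration takes no time and is no camera call.
A pose or a line that the arm cannot do raises arm.IKError and nothing moves.
- arm.close_job(): hands the job in, once; it reports no verdict.
The state is a dict: "time": time; "joint_pos": joint angles; "joint_velocities": joint speeds; "effort": joint torques, N m; "eef_pos": TCP position; "eef_rot": TCP orientation; "force": force on the tool from outside, world axes, zero at the start; "wrist_torque": the same for the moment, N m; "opening": opening from 0.0 (shut) to 1.0 (fully open).
Only numpy, scipy, OpenCV 4.12 (cv2) and the standard library are available. Lean on these libraries where they do the work, as an engineer would, in place of code of your own. Each camera call takes 0.05 s, during which the arm holds its last target.

## Task

Take the small lever jack, set it flat on the bench with its saddle centred under the round lift pad on the cedar tool chest's front lug (not under the plain bracket beside it), and give one trial stroke: pump the handle fully down, then let it come all the way back up. Then press the handle fully down again and finish while still holding it down, so that the jack alone keeps the chest's front feet off the bench for a shim. Do not shove the chest or bear on it with the arm, and leave the other things on the bench where they are.

Things in the scene. Friction and masses are not known exactly. Their poses are not given: they have to be found in the camera images.
- jack: Loose lever jack, about 0.74 kg. Origin on its centre line, underside of the base; z up, +x to the saddle end, -x to the pump handle. Steel base plate 80 mm wide (y), 8 mm thick, x = -145 to +100 mm, reaching under the handle so it does not tip when pumped. Saddle at x = +75 mm. Handle pivot at x = -35, z = 60 mm (axis along y); the handle rises backwards from it.
- jack_grip (a point): Where to carry the jack: middle of its upright grey housing block, in the jack frame x = -5, y = 0, z = 48 mm. The block spans x = -30 to +20 mm, is 36 mm wide in y (flat sides, free beside them down to the 8 mm base plate) and its top is at z = 75 mm. The jack nearly balances here.
- saddle_top (a point): Centre of the top of the jack's saddle, a flat round steel disc 36 mm in diameter on a column; jack frame x = 75, y = 0, z = 46 mm with the handle up. It rises straight up 53 mm per rad of handle, 24 mm in a full stroke.
- handle_press (a point): Centre of the top of the rubber paddle (36 mm along the handle, 60 mm across, 10 mm thick) ending the pump handle: press here from above. Jack frame: x = -120, z = 119 mm with the handle up; about x = -137, z = 76 mm fully down, on an arc about the pivot.
- jack_handle (a joint): Pump handle angle, rad: 0 fully up, 0.45 fully down on its stop. A spring (about 2 N at the paddle up, 3.5 N down) returns it; with the chest on the saddle 6 to 9 N at the paddle hold it down. No ratchet or lock: the load stays up only while the handle is held down.
- chest: Low closed cedar chest, loose, 1.8 to 2.6 kg, four feet 12 mm high. 150 mm deep (x), 280 long (y), top at z = 112 mm. Origin at the bench below its middle, z up. From its front (-x) stick out at z = 64 to 70 mm: the lift lug, y = +35 mm, 56 wide, to x = -146; a plain bracket, y = -85 mm, 36 wide, to x = -114. Lifted at the front, it tips back on its rear feet.
- lift_pad (a point): The marked lift point: centre of the underside of a round pad (36 mm diameter, 6 mm thick) beneath the lift lug; chest frame x = -120, y = +35, z = 58 mm. From above a round disc with a bolt head on the lug marks it. Open below and from the front. The lowered saddle passes under it with 12 mm to spare; a full stroke lifts it about 12 mm.
- square: Bystander: slim aluminium square, L of 100 by 70 mm, 4 mm thick, lying flat on the chest's lid. Origin near the middle of its underside.
- dish: Bystander: magnetic steel parts dish, 110 mm diameter, 28 mm high, on the bench. Origin under its centre.
- mug: Bystander: white ceramic mug, 80 mm diameter, 92 mm high. Origin under its centre.
- screwdriver: Bystander: blue plastic screwdriver lying on the bench. Origin under its middle, along x.
- shim: Bystander: thin wooden shim, 90 by 35 by 7 mm, lying on the bench. Origin under its centre.
- jar: Bystander: glass jar with steel lid, 60 mm diameter, 75 mm high. Origin under its centre.

How it is judged:
On the way, in this order (a step that is already met when the one before it is completed fails the run):
1. the jack stands flat with its saddle under the lift pad, handle up (horizontal distance between saddle_top and lift_pad below 0.012 m and height (world z) of jack below 0.004 m and angle between jack's own z axis and vertical below 0.06 rad and value of joint jack_handle below 0.08 rad), for 0.2 s.
2. trial stroke: the handle is pumped fully down and the pad rises (horizontal distance between saddle_top and lift_pad below 0.012 m and value of joint jack_handle above 0.4 rad and height (world z) of lift_pad above 0.065 m), for 0.1 s.
3. the handle is let back up and the chest is down on its feet again (horizontal distance between saddle_top and lift_pad below 0.012 m and value of joint jack_handle below 0.08 rad and height (world z) of lift_pad below 0.061 m), for 0.1 s.
At the end, for the whole second after the job is handed in: The arm holds the handle down (over 0.40 of 0.45 rad, push over 2 N), still; jack flat on the bench, saddle within 12 mm of the pad centre, bearing on the chest with over 3 N; pad above 65 mm (7 mm lift); arm not touching the chest; chest at rest (all of step 2 and height (world z) of jack below 0.004 m and angle between jack's own z axis and vertical below 0.06 rad and velocity of joint jack_handle between -0.05 and 0.05 rad/s and contact force between jack and chest above 3 N and contact force between any of the fingers, the arm and jack above 2 N and contact force between each of the fingers, the arm and chest below 0.5 N and linear speed of chest below 0.02 m/s); the arm keeps its last pose, push and grip.
It fails at once if the chest is shoved more than 30 mm (distance of chest from where it was at the start of the episode above 0.03 m).
It fails at once if the arm bears on the chest with more than 8 N (contact force between any of the fingers, the arm and chest above 8 N).
It fails at once if another thing on the bench is moved more than 40 mm (distance of any of square, dish, mug, screwdriver, shim, jar from where it was at the start of the episode above 0.04 m).
It also fails if it takes over 54 s, if anything falls off the work surface, if the arm or the gripper's body presses on something with over 40 N, if the wrist force passes 120 N, or if a joint passes its speed limit or range.

## Working session

There is one attempt and no reset: what is moved stays moved. The work goes in short steps, each a Python script; the robot and the scene stay as the last script left them, time stands still between calls to the robot, and variables do not carry over. Pictures are saved under pics/ and viewed, and the job is handed in when it is done.

```bash
mkdir -p pics; python3 - <<'E'
from rig import arm
import cv2,numpy as np
for n in("scene","top"):
    cv2.imwrite(f"pics/{n}0.png",arm.get_image(n)); c=arm.get_calibration(n); print(n,c["fx"],c["fy"],c["cx"],c["cy"]); print(np.round(np.array(c["view"]),4).tolist())
print(arm.state()["time"],arm.pinch_z,arm.state()["eef_rot"])
E
```

```text
scene 466.99871564856727 466.99871564856727 326.55018609240057 198.93114066817785
[[0.4554, 0.8903, 0.0033, -0.31], [0.6886, -0.3499, -0.6351, -0.3226], [-0.5643, 0.2915, -0.7724, 1.9325], [0.0, 0.0, 0.0, 1.0]]
top 460.4874223906647 460.4874223906647 317.12234415873513 205.99481165362337
[[0.0026, -1.0, -0.0027, 0.0428], [-0.9929, -0.0023, -0.1193, 0.5705], [0.1193, 0.003, -0.9929, 1.3297], [0.0, 0.0, 0.0, 1.0]]
0.1 -0.0188 [ 2.08346877e-01  9.78054516e-01 -9.23039464e-04 -2.99408329e-04]
```

View pics/scene0.png

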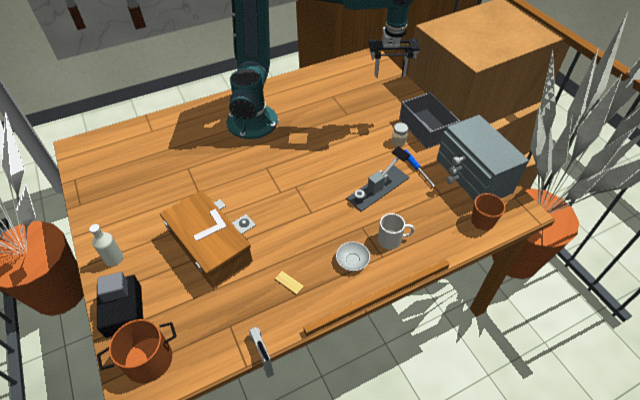

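View pics/top0.png

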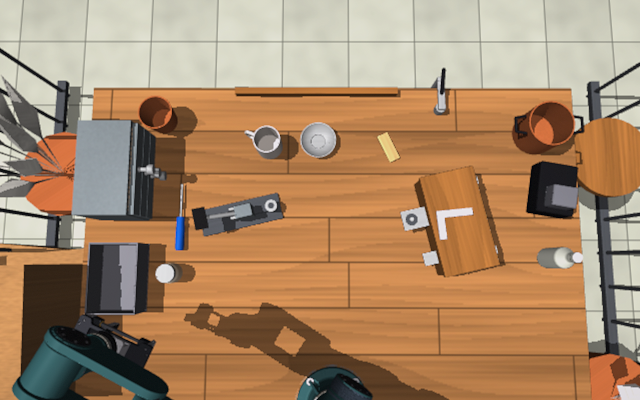

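The top view shows the jack at about (238,215) with its saddle at (270,206), pointing right. The chest's lift lug and disc are at (412,218), and the plain bracket is at (430,258). I'll enlarge both areas next.

```bash
python3 - <<'E'
import cv2,numpy as np
t=cv2.imread("pics/top0.png");s=cv2.imread("pics/scene0.png")
a=cv2.resize(t[180:250,180:300],None,fx=6,fy=6,interpolation=cv2.INTER_NEAREST)
cv2.imwrite("pics/z1.png",a)
cv2.imwrite("pics/z2.png",cv2.resize(t[155:285,390:510],None,fx=4.6,fy=4.6,interpolation=cv2.INTER_NEAREST))
cv2.imwrite("pics/z3.png",cv2.resize(s[140:220,330:450],None,fx=6,fy=6,interpolation=cv2.INTER_NEAREST))
cv2.imwrite("pics/z4.png",cv2.resize(s[180:290,150:270],None,fx=5,fy=5,interpolation=cv2.INTER_NEAREST))
E
```

```text
(no output)
```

View pics/z1.png

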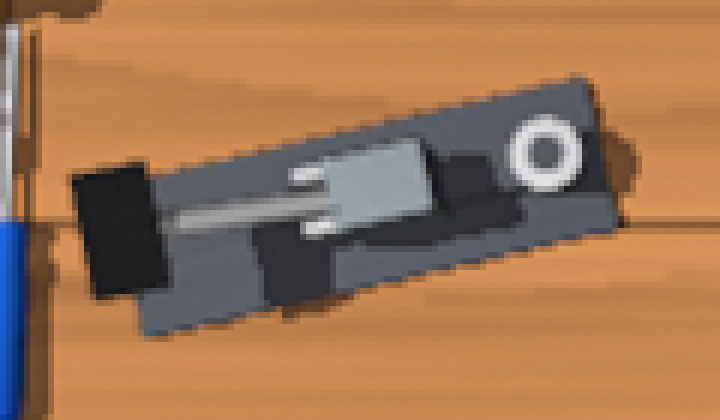

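View pics/z2.png

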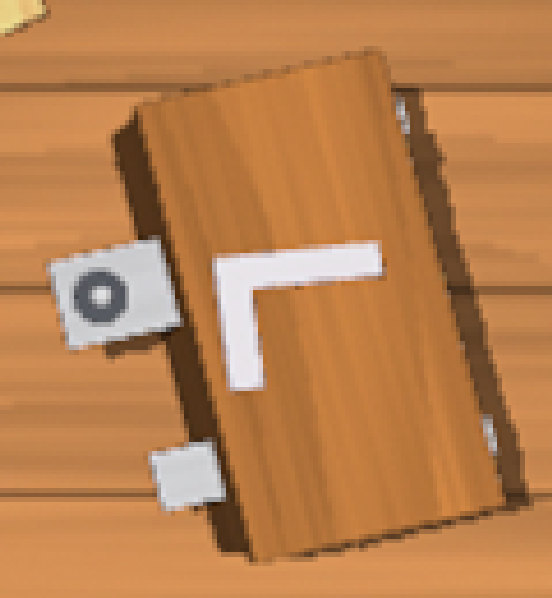

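View pics/z3.png

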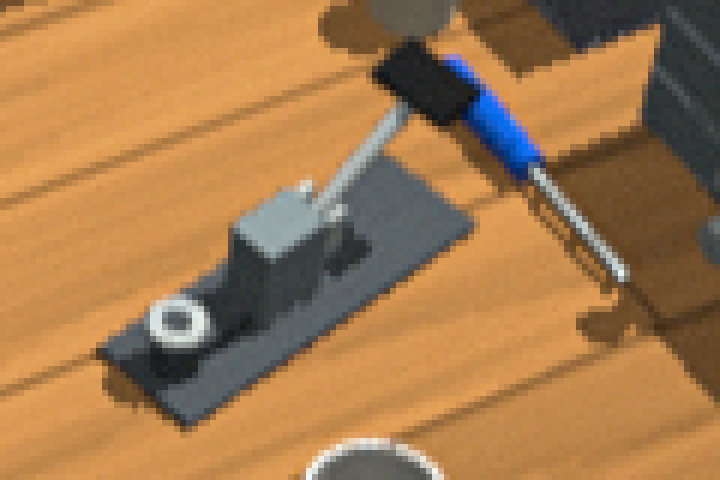

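View pics/z4.png

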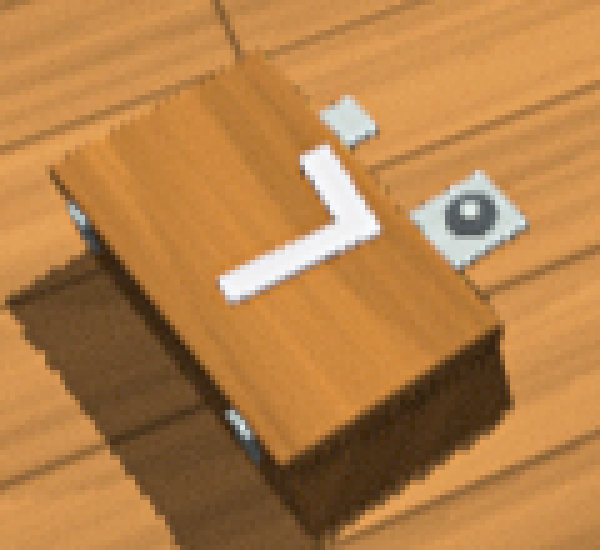

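Both are clear. In the top view the saddle's white ring is at about (270.5,205), the housing top at about (243,211), the paddle at about (200,218) and the lug's dark ring at about (411.5,219). Next I'll measure these with masks.

```bash
cat > h.py <<'E'
import numpy as np,cv2
from rig import arm
def cal(n):
    c=arm.get_calibration(n);V=np.array(c["view"]);return c,V[:3,:3],V[:3,3]
def ray(n,u,v):
    c,R,t=cal(n);d=R.T@np.array([(u-c["cx"])/c["fx"],(v-c["cy"])/c["fy"],1]);return -R.T@t,d
def onz(n,p,z):
    o,d=ray(n,*p);return o+d*(z-o[2])/d[2]
def tri(p,q):
    o1,d1=ray("scene",*p);o2,d2=ray("top",*q)
    A=np.stack([d1,-d2],1);s=np.linalg.lstsq(A,o2-o1,rcond=None)[0]
    a=o1+s[0]*d1;b=o2+s[1]*d2;return (a+b)/2,np.linalg.norm(a-b)
def proj(n,p):
    c,R,t=cal(n);q=R@np.asarray(p)+t;return np.array([c["fx"]*q[0]/q[2]+c["cx"],c["fy"]*q[1]/q[2]+c["cy"]])
def comps(img,roi,f,amin=6):
    x0,y0,x1,y1=roi;c=img[y0:y1,x0:x1].astype(int);m=f(c).astype(np.uint8)
    n,l,s,ce=cv2.connectedComponentsWithStats(m,connectivity=8);out=[]
    for i in range(1,n):
        if s[i,4]>=amin:
            cs,_=cv2.findContours((l==i).astype(np.uint8),cv2.RETR_EXTERNAL,cv2.CHAIN_APPROX_NONE)
            k=max(cs,key=len)+np.array([x0,y0]);out.append((int(s[i,4]),ce[i]+[x0,y0],cv2.minAreaRect(k),k))
    return sorted(out,key=lambda o:-o[0])
sat=lambda c:c.max(2)-c.min(2)
val=lambda c:c.max(2)
E
python3 - <<'E'
from h import *
t=cv2.imread("pics/top0.png");s=cv2.imread("pics/scene0.png")
def show(nm,L):
    for a,c,r,k in L[:4]: print(nm,a,np.round(c,1),"rect",np.round(r[0],1),np.round(r[1],1),round(r[2],1))
show("ring T",comps(t,(255,190,290,220),lambda c:(val(c)>190)&(sat(c)<30)))
show("ring S",comps(s,(345,180,370,205),lambda c:(val(c)>150)&(sat(c)<40)))
show("house T",comps(t,(230,200,256,222),lambda c:(val(c)>140)&(val(c)<200)&(sat(c)<45)))
show("house S",comps(s,(366,168,388,186),lambda c:(val(c)>125)&(sat(c)<45)))
show("disc T",comps(t,(400,205,425,235),lambda c:(val(c)<140)&(sat(c)<40)))
show("disc S",comps(s,(232,210,258,236),lambda c:(val(c)<140)&(sat(c)<40)))
show("lug T",comps(t,(398,200,432,235),lambda c:(sat(c)<40)))
show("brk T",comps(t,(420,248,442,270),lambda c:(sat(c)<40)))
show("base T",comps(t,(190,185,295,245),lambda c:(sat(c)<55)&(val(c)<220)))
show("paddle T",comps(t,(185,200,215,235),lambda c:(val(c)<45)))
show("paddle S",comps(s,(385,140,412,165),lambda c:(val(c)<50)))
show("lid T",comps(t,(400,155,510,285),lambda c:(sat(c)>60)&(val(c)>150)))
E
```

```text
ring T 60 [270.2 205.1] rect [270. 205.] [10. 10.] 90.0
ring S 54 [359.3 193.1] rect [359.5 193. ] [8. 9.] 90.0
house T 204 [241.  210.6] rect [239.9 210.8] [11.9 20.7] 77.5
house S 137 [378.5 175.4] rect [379.2 174.8] [ 8.7 20.1] 60.9
disc T 88 [411.1 219.1] rect [411. 219.] [10. 10.] 90.0
disc S 54 [243.7 222.8] rect [243.5 222.5] [7. 9.] 90.0
lug T 516 [414.7 218.4] rect [414.7 219.2] [22.1 25.5] 76.0
brk T 195 [430.5 257.8] rect [430.4 257.9] [14.1 14.3] 76.0
base T 2283 [237.2 214.5] rect [237.6 214.8] [28.7 88.8] 79.1
paddle T 247 [199.6 218.1] rect [199.6 218.2] [20.2 12.2] 78.7
paddle S 126 [400.6 153.6] rect [400.6 153.7] [15.3  8.5] 37.9
lid T 9372 [453.9 218. ] rect [454.5 219.5] [109. 129.] -0.0
lid T 967 [497.7 193.8] rect [495.  195.5] [41. 28.] 90.0
lid T 875 [412.6 244.6] rect [415.  239.5] [30. 43.] 0.0
lid T 463 [503.6 236.2] rect [501.5 240. ] [42. 15.] 90.0
```

```bash
python3 - <<'E'
from h import *
t=cv2.imread("pics/top0.png")
P=lambda *a:print(*[np.round(x,4) if not isinstance(x,str) else x for x in a])
S=onz("top",(270.2,205.1),.046);P("saddle T",S,"S",onz("scene",(359.3,193.1),.046),"tri",*tri((359.3,193.1),(270.2,205.1)))
D=onz("top",(411.1,219.1),.074);P("disc T",D,"S",onz("scene",(243.7,222.8),.074),"tri",*tri((243.7,222.8),(411.1,219.1)))
pd=onz("top",(199.6,218.1),.119);P("paddle T",pd,"tri",*tri((400.6,153.6),(199.6,218.1)))
d=(S-pd)[:2];P("jack yaw saddle-paddle",np.degrees(np.arctan2(d[1],d[0])),np.linalg.norm(d),"exp .195")
# base edges: fit lines via contour
a,c,r,k=comps(t,(190,185,295,245),lambda c:(sat(c)<55)&(val(c)<220))[0]
k=k[:,0].astype(float)
# far edge (top in image) & end edge
top=np.array([ (u,k[k[:,0]==u][:,1].min()-.5) for u in range(208,276)]);bot=np.array([(u,k[k[:,0]==u][:,1].max()+.5) for u in range(240,280)])
for nm,e in(("top",top),("bot",bot)):
    l=cv2.fitLine(e.astype(np.float32),cv2.DIST_HUBER,0,.01,.01).ravel()
    p0=onz("top",l[2:]-20*l[:2],.008);p1=onz("top",l[2:]+20*l[:2],.008);dd=p1-p0;P(nm,"yaw",np.degrees(np.arctan2(dd[1],dd[0])),"lat offset of saddle", np.cross(dd[:2],(S-p0)[:2])/np.linalg.norm(dd[:2]))
# house
h=comps(t,(230,200,256,222),lambda c:(val(c)>140)&(val(c)<200)&(sat(c)<45))[0]
P("house top",onz("top",h[1],.075))
# lug, bracket corners
for nm,roi in(("lug",(398,200,432,235)),("brk",(420,248,442,270))):
    q=comps(t,roi,lambda c:(sat(c)<40))[0]
    b=cv2.boxPoints(q[2]);W=[onz("top",x,.07)[:2] for x in b];P(nm,np.array(W))
    for i in range(4):
        e=W[(i+1)%4]-W[i];P(" edge",np.linalg.norm(e),np.degrees(np.arctan2(e[1],e[0])))
# lid edges: brightness
m=((sat(t.astype(int))>60)&(val(t.astype(int))>150)).astype(np.uint8)
e=cv2.Canny(t[155:285,400:510],80,200)
L=cv2.HoughLinesP(e,1,np.pi/360,25,minLineLength=35,maxLineGap=6)
for x in L[:,0]:
    p0=onz("top",x[:2]+[400,155],.112);p1=onz("top",x[2:]+[400,155],.112);dd=p1-p0
    P("line",x+[400,155,400,155],np.degrees(np.arctan2(dd[1],dd[0])))
E
```

```text
saddle T [0.5713 0.182  0.046 ] S [0.5741 0.1824 0.046 ] tri [0.5719 0.183  0.0432] 0.0015
disc T [ 0.5284 -0.2251  0.074 ] S [ 0.534  -0.2258  0.074 ] tri [ 0.5292 -0.2256  0.0682] 0.0014
paddle T [0.5257 0.3694 0.119 ] tri [0.5268 0.3724 0.1111] 0.0021
jack yaw saddle-paddle -76.315 0.1928 exp .195
top yaw -76.6572 lat offset of saddle -0.0392
bot yaw -76.5085 lat offset of saddle 0.0402
house top [0.5517 0.2625 0.075 ]
lug [[ 0.5504 -0.1934]
 [ 0.5685 -0.2649]
 [ 0.5067 -0.2787]
 [ 0.4888 -0.2076]]
 edge 0.0738 -75.8184
 edge 0.0633 -167.4295
 edge 0.0733 104.1097
 edge 0.0632 12.9433
brk [[ 0.4325 -0.254 ]
 [ 0.4424 -0.2937]
 [ 0.4038 -0.3023]
 [ 0.394  -0.2627]]
 edge 0.041 -75.9654
 edge 0.0395 -167.4332
 edge 0.0409 103.9897
 edge 0.0395 12.7764
line [418 172 445 277] -167.0747
line [473 165 499 266] -167.8671
line [480 173 505 264] -167.0079
line [456 276 504 265] -77.164
line [446 277 509 261] -75.8501
line [436 211 471 207] -83.3275
line [474 175 509 175] -89.8795
line [403 172 442 173] -91.3747
line [400 175 437 174] -88.3076<stdin>:15: DeprecationWarning: Arrays of 2-dimensional vectors are deprecated. Use arrays of 3-dimensional vectors instead. (deprecated in NumPy 2.0)
```

Jack yaw comes out at -76.5° and chest yaw at about -76.8°, so carrying the jack across is nearly pure translation. I'll grasp it now.

```bash
cat >> h.py <<'E'
from scipy.spatial.transform import Rotation as Ro
def quat(yaw,sgn=1):
    x=np.array([np.cos(yaw),np.sin(yaw),0]);z=np.array([0,0,-1.]) # tool y along jack y
    y=sgn*np.array([-x[1],x[0],0]);return Ro.from_matrix(np.stack([np.cross(y,z),y,z],1)).as_quat()
YAW=np.radians(-76.5)
DIR=np.array([np.cos(YAW),np.sin(YAW),0])
SAD=np.array([.5715,.1823,0]);PAD=np.array([.529,-.2255,0])
def st(msg=""):
    s=arm.state();print(msg,round(s["time"],2),np.round(s["eef_pos"],4),"F",np.round(s["force"],1),"op",round(s["opening"],3))
    return s
E
python3 - <<'E'
from h import *
G=SAD-.080*DIR
for sg in(1,-1):
    q=quat(YAW,sg)
    for p in(G+[0,0,.15],G+[0,0,.03],PAD-.08*DIR+[0,0,.03],PAD-.21*DIR+[0,0,.06]):
        j=arm.inverse_kinematics(p,q);print(sg,None if j is None else np.round(j,2))
E
```

```text
1 [ 0.35  0.23  1.27 -0.    1.64  0.11]
1 [ 0.35  0.29  1.43 -0.    1.41  0.11]
1 [-0.39  0.13  1.63 -0.    1.38 -0.62]
1 [-0.16 -0.01  1.72 -0.    1.44 -0.4 ]
-1 None
-1 None
-1 [-0.39  0.13  1.63 -0.    1.38  2.52]
-1 None
```

```bash
python3 - <<'E'
from h import *
G=SAD-.080*DIR;q=quat(YAW,1)
arm.goto(G+[0,0,.17],q);arm.move_linear(G+[0,0,.031],speed=.12);st("down")
arm.grip(0,30);st("grip")
arm.move_linear(G+[0,0,.06],speed=.06);st("lift")
for n in("scene","top"): cv2.imwrite(f"pics/{n}1.png",arm.get_image(n))
a=cv2.imread("pics/scene1.png")[130:230,320:440];b=cv2.imread("pics/top1.png")[170:260,180:300]
cv2.imwrite("pics/z5.png",cv2.resize(np.vstack([a,b]),None,fx=3.1,fy=3.1))
E
```

```text
down 2.92 [0.5536 0.2604 0.0322] F [0.1 0.4 0.9] op 0.997
grip 3.84 [0.5527 0.2601 0.0309] F [-0.4 -1.1  0.8] op 0.381
lift 4.47 [0.5528 0.2601 0.0601] F [-0.3  0.6 -7.7] op 0.382
```

View pics/z5.png

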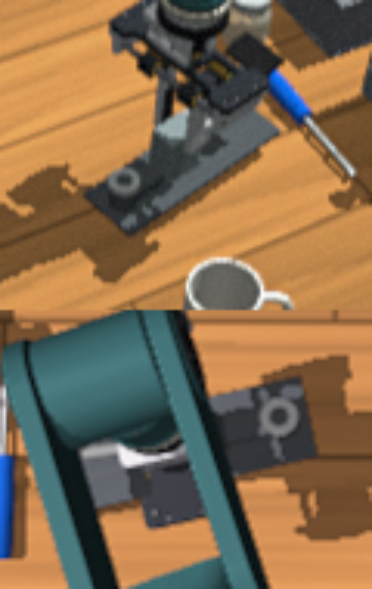

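Grip holds: the opening equals 36 mm and the force equals the jack's weight, and the jack hangs level. I'll move to a standoff 100 mm short of the pad and measure again there.

```bash
python3 - <<'E'
from h import *
arm.move_linear(PAD-.18*DIR+[0,0,.06],speed=.15);arm.move_linear(PAD-.18*DIR+[0,0,.036],speed=.08);s=st("standoff")
for n in("scene","top"): cv2.imwrite(f"pics/{n}2.png",arm.get_image(n))
a=cv2.imread("pics/scene2.png")[150:270,170:340];b=cv2.imread("pics/top2.png")[170:280,310:480]
cv2.imwrite("pics/z6.png",cv2.resize(np.vstack([a,b]),None,fx=2.6,fy=2.6,interpolation=cv2.INTER_NEAREST))
E
```

```text
standoff 7.29 [ 0.4863 -0.0502  0.0351] F [ 0.2 -0.  -7. ] op 0.381
```

View pics/z6.png

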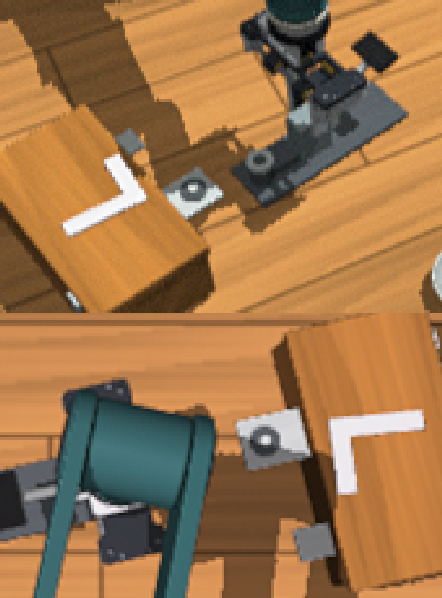

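```bash
python3 - <<'E'
from h import *
s=cv2.imread("pics/scene2.png")
e=np.array([.4863,-.0502,.0351]);sp=e+.08*DIR;sp[2]=.046+.0351-.0309
print("pred px",proj("scene",sp),"init consistency",proj("scene",[.5715,.1823,.046]))
c=s[200:225,258:285].astype(int)
print(c.max(2)[:, :].tolist().__len__())
for a,ce,r,k in comps(s,(258,200,285,225),lambda c:(val(c)>105)&(sat(c)<40))[:3]: print(a,ce,r)
cv2.imwrite("pics/z7.png",cv2.resize(s[195:230,250:290],None,fx=14,fy=14,interpolation=cv2.INTER_NEAREST))
E
```

```text
pred px [268.96104822 210.22816589] init consistency [358.89766712 192.59785578]
25
40 [269.175 210.625] ((269.5, 210.5), (7.0, 9.0), 90.0)
9 [282.66666667 217.77777778] ((282.5, 218.0), (2.0, 3.0), 90.0)
```

View pics/z7.png

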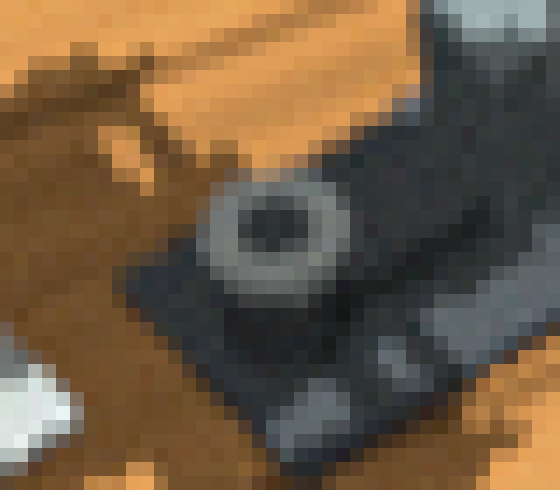

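The saddle sits within 0.5 px of the predicted position, so the jack hasn't slipped. Now I'll slide it in, set it down and release.

```bash
python3 - <<'E'
from h import *
T=PAD-.08*DIR
arm.move_linear(T+[0,0,.036],speed=.06);st("in")
arm.move_linear(T+[0,0,.031],speed=.02);st("set")
arm.move_linear(T+[0,0,.0300],speed=.02);st("set2")
cv2.imwrite("pics/scene3.png",arm.get_image("scene"))
arm.grip(.85);st("open")
arm.move_linear(T+[0,0,.16],speed=.12);st("up")
for n in("scene","top"): cv2.imwrite(f"pics/{n}4.png",arm.get_image(n))
E
```

```text
in 9.21 [ 0.5103 -0.1474  0.036 ] F [ 0.2 -0.2 -6.4] op 0.384
set 9.61 [ 0.5104 -0.1476  0.0309] F [-0.5  0.  -6.7] op 0.379
set2 9.86 [ 0.5104 -0.1476  0.0309] F [-3.4  1.4 -0. ] op 0.38
open 10.74 [ 0.5103 -0.1477  0.03  ] F [ 0.3 -0.   0.4] op 0.847
up 11.97 [ 0.5097 -0.1475  0.1589] F [0.2 0.1 0.5] op 0.85
```

```bash
python3 - <<'E'
from h import *
O=PAD-.075*DIR
arm.goto(O-.118*DIR+[0,0,.2],quat(YAW,1));arm.grip(0);st("above")
for n in("scene","top"): cv2.imwrite(f"pics/{n}5.png",arm.get_image(n))
a=cv2.imread("pics/scene5.png")[160:260,170:340];b=cv2.imread("pics/top5.png")[170:280,310:480]
cv2.imwrite("pics/z8.png",cv2.resize(np.vstack([a,b]),None,fx=2.8,fy=2.8,interpolation=cv2.INTER_NEAREST))
E
```

```text
above 13.87 [ 0.484  -0.0378  0.2   ] F [-0.3  0.2  0.2] op 0.009
```

View pics/z8.png

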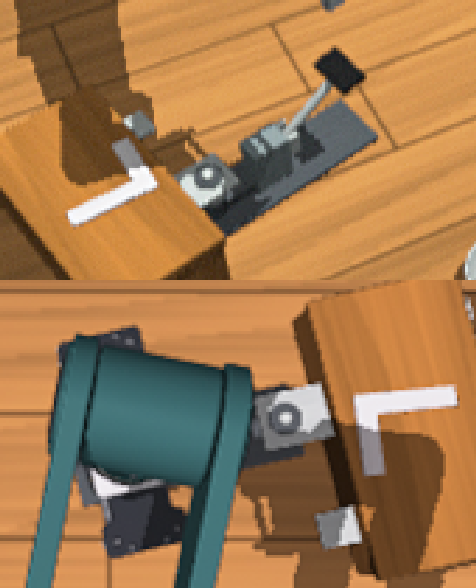

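```bash
python3 - <<'E'
from h import *
s=cv2.imread("pics/scene5.png");s0=cv2.imread("pics/scene0.png")
d=PAD-SAD
a,ce,r,k=comps(s,(278,170,305,200),lambda c:(val(c)<50))[0];print("paddle",a,ce,r)
p0=SAD-.195*DIR+[0,0,.115]
print("pred",proj("scene",p0+d)-proj("scene",p0)+[400.6,153.6])
# disc now
for a,ce,r,k in comps(s,(232,210,258,236),lambda c:(val(c)<140)&(sat(c)<40))[:2]:print("disc",a,ce)
t=cv2.imread("pics/top5.png")
for a,ce,r,k in comps(t,(400,205,422,232),lambda c:(val(c)<125)&(sat(c)<40))[:3]:print("discT",a,ce)
cv2.imwrite("pics/z9.png",cv2.resize(s[170:250,230:320],None,fx=7,fy=7,interpolation=cv2.INTER_NEAREST))
for n,pt in(("corner rear +y",[-.145,.04,.008]),("rear -y",[-.145,-.04,.008]),("front +y",[.1,.04,.008])):
    O=PAD-.075*DIR; N=np.array([-DIR[1],DIR[0],0]);w=O+pt[0]*DIR+pt[1]*N+[0,0,pt[2]];u=proj("scene",w);print(n,u,(u-[230,170]+.5)*7)
E
```

```text
paddle 136 [290.73529412 184.80882353] ((290.5000305175781, 185.00001525878906), (14.849241256713867, 9.192387580871582), 45.0)
pred [290.62928977 184.73667446]
disc 308 [248.75324675 224.68506494]
discT 335 [407.9761194 221.5880597]
corner rear +y [304.62862907 207.15589959] [525.90040349 263.5912971 ]
rear -y [290.59940384 193.83522507] [427.69582685 170.34657551]
front +y [246.47819832 245.10484005] [118.84738823 529.23388032]
```

View pics/z9.png

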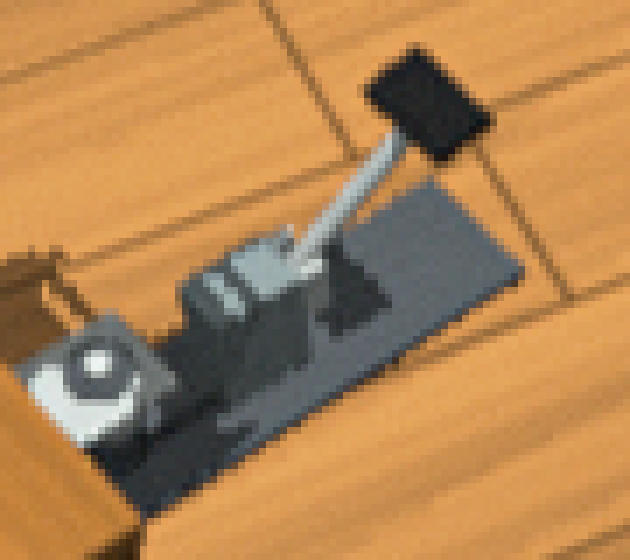

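The jack is within 0.2 px of the predicted position (paddle at (290.7,184.8) against a predicted (290.6,184.7)), and the bolt head on the lug hasn't moved. Next is the trial stroke.

```bash
cat >> h.py <<'E'
ORG=PAD-.075*DIR
def press(q,dz=0):
    a=np.arctan2(.059,.085)-q;r=np.hypot(.059,.085)
    return ORG+DIR*(-.035-r*np.cos(a))+[0,0,.060+r*np.sin(a)+dz]
def down(target=18,maxdz=-.010,q0=0):
    for q in np.arange(q0,.451,.09):
        arm.move_linear(press(q),speed=.05);s=st(f"q{q:.2f}")
        if s["force"][2]>28: return
    dz=0
    while dz>maxdz and arm.state()["force"][2]<target:
        dz-=.001;arm.move_linear(press(.45,dz),speed=.02);st(f"dz{dz:.3f}")
E
python3 - <<'E'
from h import *
arm.move_linear(press(0,.012),speed=.12);st("above")
down()
for n in("scene","top"): cv2.imwrite(f"pics/{n}6.png",arm.get_image(n))
st("end")
s=cv2.imread("pics/scene6.png");cv2.imwrite("pics/z10.png",cv2.resize(s[160:270,160:320],None,fx=4.5,fy=4.5,interpolation=cv2.INTER_NEAREST))
E
```

```text
above 14.69 [ 0.4839 -0.036   0.1316] F [ 0.6 -0.3  0.1] op 0.002
q0.00 15.08 [ 0.4832 -0.0359  0.1187] F [ 0.7  0.3 -0.1] op 0.007
q0.09 15.42 [ 0.482  -0.0308  0.1107] F [ 0.4 -0.6  0.3] op 0.005
q0.18 15.75 [ 0.481  -0.0267  0.1023] F [ 0.3 -0.3 -0.2] op 0.005
q0.27 16.08 [ 0.4806 -0.0233  0.0942] F [0.  1.3 1.4] op 0.004
q0.36 16.42 [ 0.4796 -0.0207  0.0848] F [-0.3  1.4  1.2] op 0.004
q0.45 16.75 [ 0.4792 -0.0192  0.0756] F [-0.6  0.9  2.5] op 0.005
dz-0.001 17.0 [ 0.4793 -0.0192  0.0751] F [0.2 2.1 1.6] op 0.006
dz-0.002 17.25 [ 0.4794 -0.0191  0.0745] F [-1.4  2.2  4.9] op 0.006
dz-0.003 17.5 [ 0.4794 -0.019   0.0741] F [-2.4  1.8  7.3] op 0.002
dz-0.004 17.75 [ 0.4794 -0.0188  0.0733] F [-3.8  3.1 10. ] op 0.006
dz-0.005 18.0 [ 0.4793 -0.0185  0.0725] F [-4.2  2.9  9.7] op 0.005
dz-0.006 18.25 [ 0.4792 -0.0182  0.0715] F [-4.4  4.8  9.9] op 0.007
dz-0.007 18.5 [ 0.4792 -0.0179  0.0706] F [-3.7  4.4 10.1] op 0.006
dz-0.008 18.75 [ 0.4792 -0.0176  0.0696] F [-3.4  5.  10.4] op 0.005
dz-0.009 19.0 [ 0.4792 -0.0173  0.0686] F [-4.4  5.6 10.4] op 0.005
dz-0.010 19.25 [ 0.4792 -0.0171  0.0677] F [-3.9  5.7 11.3] op 0.002
end 19.35 [ 0.4792 -0.0171  0.0677] F [-4.6  7.6 10.7] op 0.005
```

View pics/z10.png

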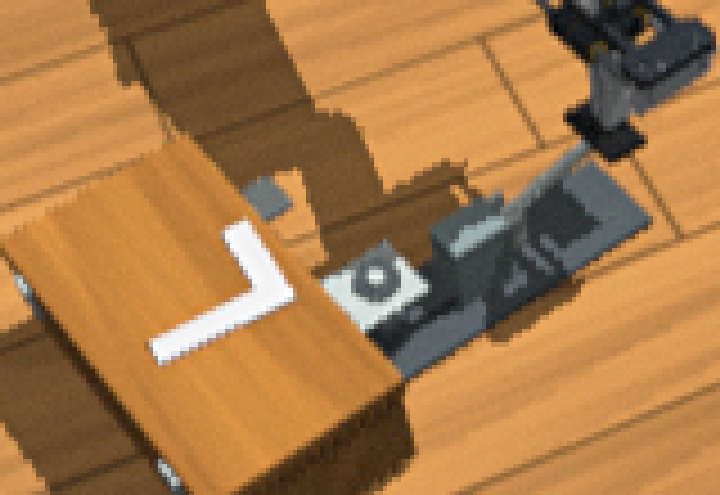

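```bash
python3 - <<'E'
from h import *
o=proj("scene",press(0))
for q in (0,.1,.2,.3,.4,.45): print(q,proj("scene",press(q))-o+[290.7,184.8])
s=cv2.imread("pics/scene6.png")
cv2.imwrite("pics/z11.png",cv2.resize(s[165:250,230:320],None,fx=7,fy=7,interpolation=cv2.INTER_NEAREST))
t=cv2.imread("pics/top6.png");cv2.imwrite("pics/z12.png",cv2.resize(t[190:260,310:440],None,fx=6,fy=6,interpolation=cv2.INTER_NEAREST))
E
```

```text
0 [290.7 184.8]
0.1 [292.13900465 185.73772718]
0.2 [293.35777185 186.893491  ]
0.3 [294.34807125 188.25218476]
0.4 [295.10417321 189.79723938]
0.45 [295.39326688 190.63413992]
```

View pics/z11.png

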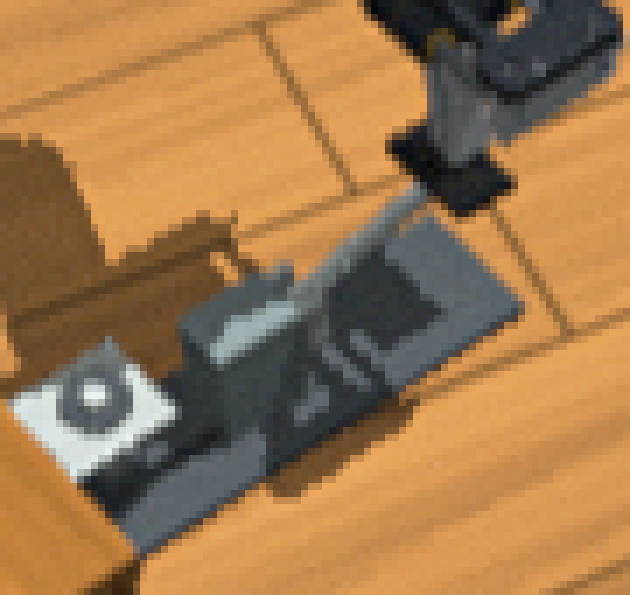

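View pics/z12.png

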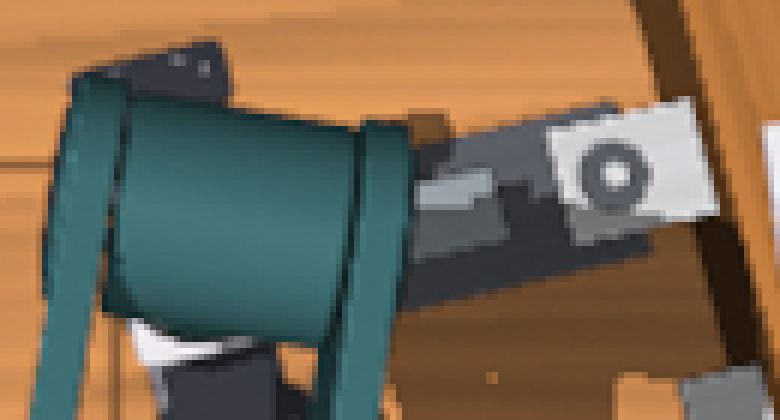

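```bash
python3 - <<'E'
from h import *
f=lambda p:(proj("scene",p)-[230,165]+.5)*7
s=st();print(f(s["eef_pos"]),s["joint_pos"],Ro.from_quat(s["eef_rot"]).as_matrix().round(3).tolist())
for q in(.25,.3,.35,.45):print(q,f(press(q)))
print(s["effort"],s["wrist_torque"])
E
```

```text
19.35 [ 0.4792 -0.0171  0.0677] F [-4.6  7.6 10.7] op 0.005
[461.94675291 180.73508558] [-0.15701071 -0.01836387  1.7071353   0.0038784   1.45336711 -0.39375133] [[-0.234, 0.972, 0.0], [0.972, 0.234, 0.004], [0.004, 0.001, -1.0]]
0.25 [446.88707673 149.60809558]
0.3 [450.15030656 154.53405609]
0.35 [453.00342904 159.78627881]
0.45 [457.46667594 171.20774226]
[-3.03481422e+00 -2.32454967e+01 -2.63480419e+01 -1.87511735e+00
 -1.81025472e+00 -1.64183759e-02] [ 1.16560797  0.87027391 -0.00337098]
```

```bash
python3 - <<'E'
from h import *
s=cv2.imread("pics/scene6.png")
cv2.imwrite("pics/z13.png",cv2.convertScaleAbs(cv2.resize(s[165:210,270:315],None,fx=13,fy=13,interpolation=cv2.INTER_NEAREST),alpha=1.7,beta=10))
f=lambda p:((proj("scene",p)-[270,165]+.5)*13).round()
N=np.array([-DIR[1],DIR[0],0])
for q in(.3,.45):
  th=np.arctan2(.054,.085)-q; u=-DIR*np.cos(th)+np.array([0,0,np.sin(th)])
  for a in(-.018,.018):
    for b in(-.03,.03): print(q,a,b,f(press(q)+a*u+b*N))
E
```

```text
0.3 -0.018 -0.03 [194. 266.]
0.3 -0.018 0.03 [336. 399.]
0.3 0.018 -0.03 [297. 178.]
0.3 0.018 0.03 [439. 309.]
0.45 -0.018 -0.03 [207. 291.]
0.45 -0.018 0.03 [347. 424.]
0.45 0.018 -0.03 [312. 215.]
0.45 0.018 0.03 [454. 345.]
```

View pics/z13.png

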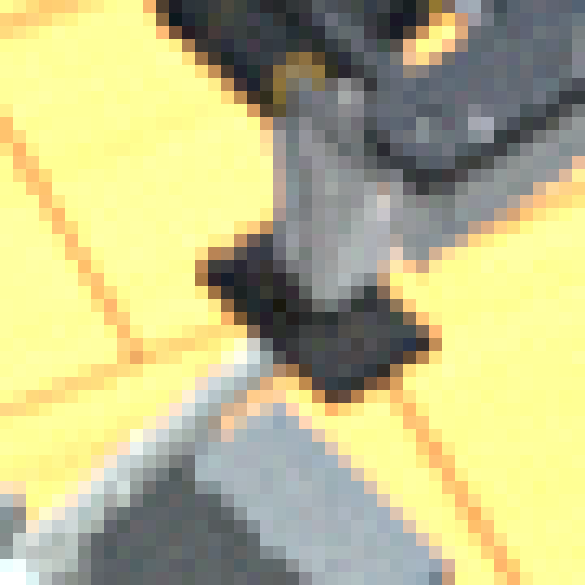

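The handle looks only about 0.3 rad down and the lug hasn't risen, although the reported TCP is already below where full stroke should be. I'll lift off and check where the closed fingertips really are relative to the TCP.

```bash
python3 - <<'E'
from h import *
arm.move_linear(press(0.3,.005),speed=.1);st()
arm.move_linear(press(0,.035),speed=.15);s=st()
for n in("scene","top"): cv2.imwrite(f"pics/{n}7.png",arm.get_image(n))
i=cv2.imread("pics/scene7.png")
x0,y0,k=260,140,10
o=cv2.convertScaleAbs(cv2.resize(i[y0:y0+65,x0:x0+70],None,fx=k,fy=k,interpolation=cv2.INTER_NEAREST),alpha=1.6,beta=10)
def mk(p,c): 
    u=(proj("scene",p)-[x0,y0]+.5)*k; print(u); cv2.drawMarker(o,tuple(int(v) for v in u),c,cv2.MARKER_CROSS,14,2)
mk(s["eef_pos"],(0,0,255)); mk(press(0),(0,200,0))
cv2.imwrite("pics/z14.png",o)
E
```

```text
19.8 [ 0.481  -0.0228  0.0963] F [0.8 0.8 1.6] op 0.003
 20.34 [ 0.4828 -0.0358  0.1527] F [0.  0.1 0. ] op 0.007
[300.03742213 366.7631192 ]
[306.59115397 436.24108971]
```

View pics/z14.png

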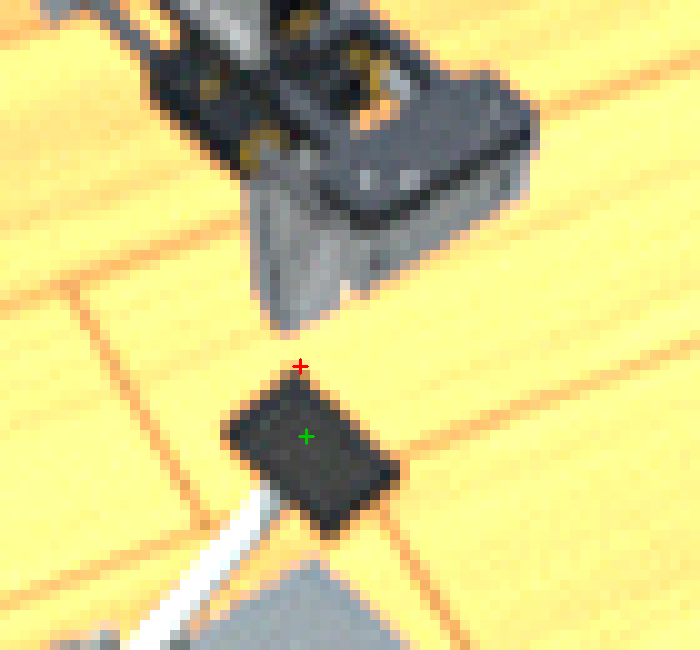

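With the gripper shut, the visible tips sit about 30 mm above the reported TCP (tip at (290,330) in the zoom, TCP cross at (300,367)). So the earlier press only reached part of the stroke. I'll repeat it with that offset and watch the force.

```bash
cat >> h.py <<'E'
OFF=-.028
def down2(target=20,lo=-.016):
    for q in np.arange(0,.451,.09):
        arm.move_linear(press(q,OFF),speed=.06);s=st(f"q{q:.2f}")
        if s["force"][2]>28: return
    dz=0
    while dz>lo and arm.state()["force"][2]<target:
        dz-=.001;arm.move_linear(press(.45,OFF+dz),speed=.02);st(f"dz{dz:.3f}")
    return dz
E
python3 - <<'E'
from h import *
arm.move_linear(press(0,.005),speed=.12)
print(down2())
for n in("scene","top"): cv2.imwrite(f"pics/{n}8.png",arm.get_image(n))
st("end")
s=cv2.imread("pics/scene8.png");cv2.imwrite("pics/z15.png",cv2.resize(s[160:270,160:320],None,fx=4.5,fy=4.5,interpolation=cv2.INTER_NEAREST))
E
```

```text
q0.00 21.54 [ 0.4833 -0.0361  0.0911] F [-1.2  0.6  1.3] op 0.005
q0.09 21.85 [ 0.4825 -0.031   0.0829] F [ 0.8 -1.4  1.2] op 0.003
q0.18 22.16 [ 0.4815 -0.0268  0.0748] F [ 1.2 -1.   1.6] op 0.005
q0.27 22.47 [ 0.4809 -0.024   0.0673] F [-0.6 -1.7  7. ] op 0.003
q0.36 22.77 [ 0.4803 -0.0214  0.0585] F [-1.2 -1.2  8.2] op 0.004
q0.45 23.08 [ 0.4803 -0.0202  0.0526] F [-5.7 -1.7 20.1] op 0.005
0
end 23.18 [ 0.4803 -0.0202  0.0525] F [-6.6 -1.8 20.8] op 0.008
```

View pics/z15.png

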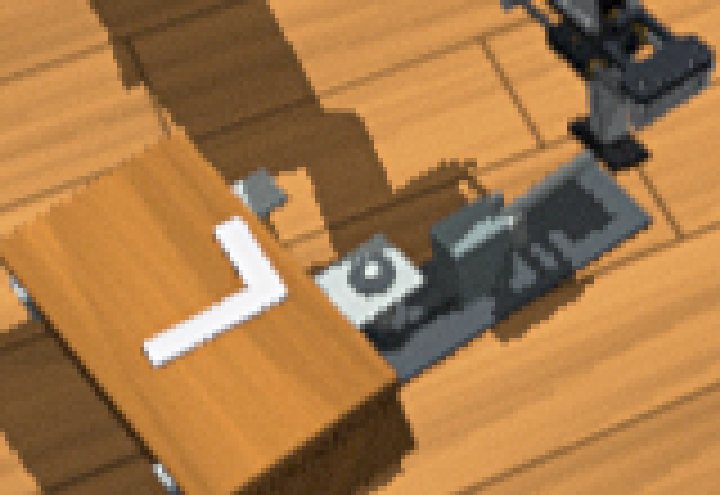

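The force rose sharply to 20 N at the stop. The handle lies flat, and the lug bolt moved from (375,277) to (371,270) in this zoom, which is about 9 mm of lift. I'll let the handle come back up and check.

```bash
python3 - <<'E'
from h import *
arm.sleep(.15)
for q in(.3,.15,0): arm.move_linear(press(q,OFF+.003),speed=.08)
arm.move_linear(press(0,.02),speed=.12);arm.sleep(.4);st("released")
for n in("scene","top"): cv2.imwrite(f"pics/{n}9.png",arm.get_image(n))
s=cv2.imread("pics/scene9.png");t=cv2.imread("pics/top9.png")
a,ce,r,k=comps(s,(278,170,305,200),lambda c:(val(c)<50))[0];print("paddle",a,ce,"was 290.7,184.8 a136")
for n in (5,6,8,9):
    i=cv2.imread(f"pics/scene{n}.png");j=cv2.imread(f"pics/top{n}.png")
    for nm,im,roi in(("S",i,(238,214,250,228)),("T",j,(404,212,419,226))):
        c=im[roi[1]:roi[3],roi[0]:roi[2]].max(2).astype(float)
        # bolt head: bright blob ringed by dark
        L=comps(im,roi,lambda c:(val(c)>170)&(sat(c)<40),2)
        print(n,nm,[(x[0],x[1].round(1).tolist()) for x in L if x[0]<14])
cv2.imwrite("pics/z16.png",np.vstack([cv2.resize(s[160:240,220:320],None,fx=5,fy=5,interpolation=cv2.INTER_NEAREST)[:300],cv2.resize(t[190:250,340:440],None,fx=5,fy=5,interpolation=cv2.INTER_NEAREST)]))
E
```

```text
released 25.32 [ 0.4832 -0.0358  0.1385] F [ 0.  -0.1  1.5] op 0.007
paddle 135 [290.78518519 184.88148148] was 290.7,184.8 a136
5 S [(12, [243.5, 221.5])]
5 T [(12, [411.5, 218.5])]
6 S [(9, [243.0, 221.0])]
6 T [(13, [412.4, 218.4]), (11, [417.4, 223.3])]
8 S [(10, [242.0, 219.5])]
8 T [(10, [413.8, 218.0]), (6, [417.3, 224.3])]
9 S [(5, [244.6, 221.2]), (2, [249.0, 218.5])]
9 T [(8, [410.5, 218.5])]
```

View pics/z16.png

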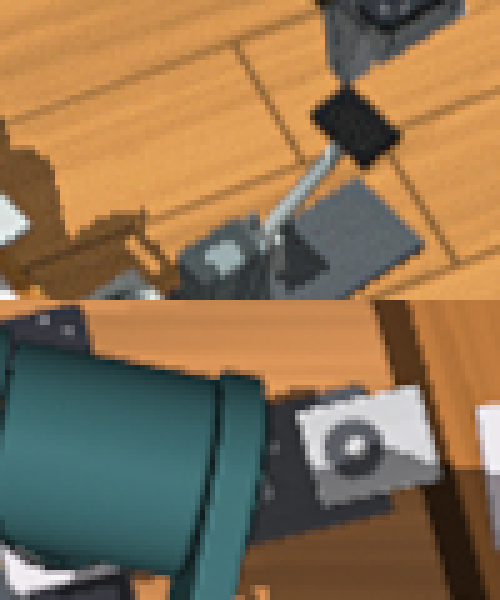

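The handle is fully up, with the paddle back at (290.8,184.9), so the jack hasn't shifted. I'll compare the measured lift with the geometric prediction before the final press.

```bash
python3 - <<'E'
from h import *
b=PAD+[0,0,.074]
for dz,back in((.007,.0025),(.0115,.0037),(.0115,.006)):
    w=b+DIR*back+[0,0,dz];print(dz,back,"S",(proj("scene",w)-proj("scene",b)).round(2),"T",(proj("top",w)-proj("top",b)).round(2))
for n in(0,6,8,9):  # bracket + lid-corner via lug: square position
    i=cv2.imread(f"pics/top{n}.png");L=comps(i,(432,195,480,245),lambda c:(val(c)>120)&(sat(c)<40),30)
    j=cv2.imread(f"pics/scene{n}.png");M=comps(j,(188,205,232,246),lambda c:(val(c)>120)&(sat(c)<40),30)
    print(n,[(x[0],x[1].round(1).tolist()) for x in L[:1]+M[:1]])
E
```

```text
0.007 0.0025 S [-0.94 -0.89] T [ 1.34 -0.43]
0.0115 0.0037 S [-1.44 -1.54] T [ 2.07 -0.67]
0.0115 0.006 S [-2.04 -1.17] T [ 2.86 -0.86]
0 [(438, [449.3, 218.6]), (300, [211.4, 225.9])]
6 [(437, [450.1, 218.4]), (302, [210.9, 225.8])]
8 [(436, [452.0, 217.8]), (309, [209.4, 225.7])]
9 [(424, [448.8, 218.3]), (292, [212.2, 225.6])]
```

The measured shift of about (-1.3,-1.7) px in scene and (+2.4,-0.5) px in top matches a full 11.5 mm lift, and the chest came back to within about 2 mm. Now the final press and hold.

```bash
python3 - <<'E'
from h import *
arm.move_linear(press(0,.005),speed=.12)
print(down2());arm.sleep(.5);st("hold")
for n in("scene","top"): cv2.imwrite(f"pics/{n}10.png",arm.get_image(n))
arm.sleep(.3);st("hold2")
for nm,roi,t in(("scene",(238,214,250,228),0),("top",(404,212,419,226),0)):
    im=cv2.imread(f"pics/{nm}10.png");print(nm,[(x[0],x[1].round(1).tolist()) for x in comps(im,roi,lambda c:(val(c)>170)&(sat(c)<40),2)])
s=cv2.imread("pics/scene10.png");cv2.imwrite("pics/z17.png",cv2.resize(s[160:270,160:320],None,fx=4.5,fy=4.5,interpolation=cv2.INTER_NEAREST))
E
```

```text
q0.00 26.4 [ 0.4833 -0.0362  0.091 ] F [-0.8  0.4  2.3] op 0.006
q0.09 26.71 [ 0.4825 -0.031   0.0829] F [ 1.1 -0.6  2.1] op 0.009
q0.18 27.02 [ 0.4815 -0.0267  0.0747] F [ 1.3 -1.2  2.3] op 0.003
q0.27 27.32 [ 0.4809 -0.024   0.0673] F [-0.3 -1.8  7.5] op 0.008
q0.36 27.63 [ 0.4804 -0.0214  0.0586] F [-0.9 -1.5  8.5] op 0.001
q0.45 27.94 [ 0.4803 -0.0202  0.0526] F [-6.5 -1.9 20.3] op 0.001
0
hold 28.44 [ 0.4803 -0.0202  0.0525] F [-5.9 -1.9 20.2] op 0.007
hold2 28.84 [ 0.4803 -0.0202  0.0525] F [-5.6 -2.2 20.7] op 0.006
scene [(57, [244.7, 223.2]), (9, [242.7, 218.9])]
top [(62, [408.2, 215.5]), (10, [412.8, 218.5]), (8, [417.2, 224.0])]
```

View pics/z17.png

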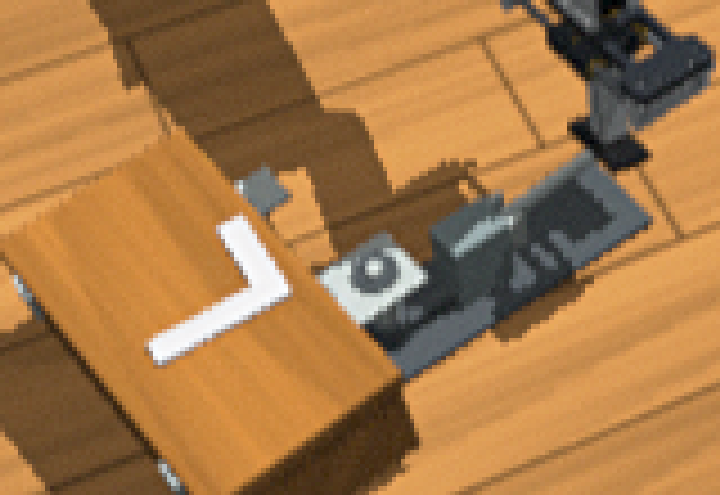

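View pics/top10.png

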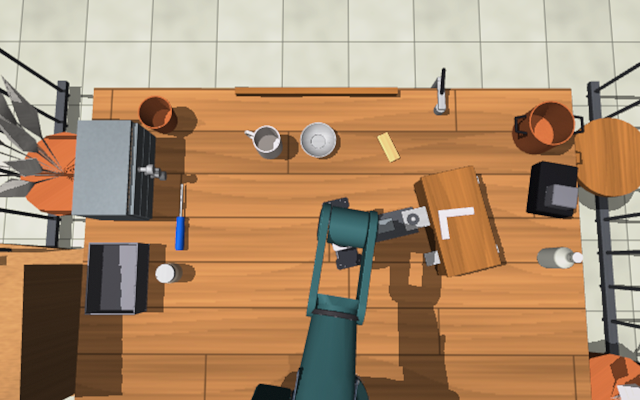

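The handle is down on its stop with a steady 20 N push. The lug bolt is raised to (242.7,218.9) in scene and (412.8,218.5) in top. The mug, dish, shim, screwdriver and jar are where they started, and nothing of the arm is near the chest. Handing in.

```bash
python3 - <<'E'
from rig import arm
arm.close_job()
E
```

```text
the job is handed in; nothing more can be done
```

The jack is flat under the lift pad, the trial stroke is done, and I handed the job in with the arm holding the handle down and the chest's front raised. The clock read about 29 s of the 54 s allowed; the interface gives no verdict.

**First press fell short:** with the gripper shut, the fingertips sit about 30 mm above the reported TCP, so the handle only reached about 0.3 rad. I lifted off, allowed for this and repeated the stroke. The chest did not visibly lift, beyond a shift of about 1 px.

**Placement:** after release, the jack's paddle was within 0.2 px of where I expected it. It came back to the same spot after the trial stroke, so the jack did not creep.

**Trial stroke:** the force rose to about 20 N at the stop. The lug shifted in both views as a lift of about 11 mm would make it. After release the handle was fully up and the chest was back within about 2 mm.

**Final hold:** the push was steady at about 20 N, with the lug raised about as far as in the trial stroke. The arm was well clear of the chest, and the other things on the bench had not visibly moved.

**Not checked directly:**
- The saddle is hidden under the lug. I estimate it is 4–6 mm off the pad centre at full lift, mostly from the chest tipping back, against the 12 mm limit.
- The force between jack and chest could not be read.
- The two cameras differ by 2–5 mm on absolute positions, so I relied on how things moved rather than exact coordinates.

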